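# Square a blank into the corner of a drilling jig

## Robot

A 6-joint arm with a two-finger parallel gripper is mounted at the origin on a cart in front of the work surface, level with it; the furniture and walls round the work are solid. World frame = base frame: x ahead of the robot, y to its left, z up, the work surface at z = 0. Lengths are in m, angles in rad, forces in N, time in s.
With the tool pointing down it reaches from about 0.325 to 0.85 m from the base axis. Payload 4.4 kg.
Tool frame: the origin (TCP) lies between the finger pads; the fingertips stand 14 mm ahead of it and the grasp point (between the pads) lies 5 mm behind it (r.nose_length is the distance from the TCP to the fingertips, in m); y points along the fingers, z is the direction in which the jaws open and shut, and the axes are right-handed (so a half turn about y gives the same grasp; the last joint's range is limited). The gripper opens to 94 mm and grips with 3 to 60 N. Pads are 16 mm wide; open, the fingers measure 119 mm over their backs; the gripper's body (75 mm by 177 mm) begins 78 mm behind the grasp point.
Start: joints at [-1.446, 0.207, 1.542, -0, 1.393, -0.15], TCP at [0.156, -0.553, 0.219] pointing down, gripper open.
Joint ranges: [-2.73, 2.73], [-0.86, 2.22], [0.23, 2.46], [-1.11, 4.25], [0.08, 2.63], [-2.82, 2.82]. Speed limits (rad/s): [2.79, 2.79, 3.14, 3.14, 3.14, 3.14].

## Interface

Orientations are given as a unit quaternion [w, x, y, z].
In Python, from plant import r gives the robot as it stands. The module is installed in compiled form; this text tells all that it offers. Calls block until the motion is done:
- r.move_to(position, orientation): joint-space move of the TCP to a pose.
- r.line_to(position, attitude=None, max_speed=0.15, threshold=None): straight line of the TCP; attitude=None keeps the orientation; max_speed is the mean speed in m/s. With threshold (N) it stops when the force on the tool has changed by that much, and returns True; else False.
- r.move_joints(angles): joint-space move.
- r.grip(opening): finger opening in m; the grip force is fixed at half the most; returns when the fingers have stopped.
- r.wait(seconds).
- r.ik(position, orientation): joint angles nearest the present ones, or None.
- r.get_state(): the state.
- r.snapshot(name): name is "scene" or "top" or "wrist"; returns a dict with "color" (384x512x3 uint8, blue, green, red), "mtx" (3x3 intrinsics, pixels), "R" (3x3) and "t" (3): a world point X has camera coordinates R X + t. Camera axes: x right, y down, z forward; pixel columns grow to the right and rows downward; lengths in m; the calibration is good to about 2 mm. The wrist camera is an equidistant fisheye: a pixel r from the principal point sees the ray r / f radians off the axis. A picture is of the moment at which its call begins. There is no depth.
A pose or a line that the arm cannot do raises r.PlanningError and nothing moves.
- r.close_job(): hands the job in, once; it reports no verdict.
The state is a dict: "t": time; "joint_positions": joint angles; "qvel": joint speeds; "effort": joint torques, N m; "ee_pos": TCP position; "tcp_rot": TCP orientation; "ft_force": force on the tool from outside, world axes, zero at the start; "wrist_torque": the same for the moment, N m; "finger_gap": finger opening in m.
Only numpy, scipy, OpenCV 4.12 (cv2) and the standard library are available. Lean on these libraries where they do the work, as an engineer would, in place of code of your own. Each camera call takes 0.05 s, during which the arm holds its last target.

## Task

The wooden blank lying on the drilling jig has to be drilled: push it fully home into the corner of the jig's two fences, under the steel plate, so that it lies flat, square and flush against both the back fence and the side fence. The loose tools and bolts round about stay standing or lying where they are, and let go when you are done.

Things in the scene. Friction and masses are not known exactly. Their poses are not given: they have to be found in the camera images.
- jig: Drilling jig, fixed to the bench, turned up to 0.2 rad. Origin: centre of the underside of its plywood base (300 x 280 x 12 mm, in x, y, z); x points away from the robot to the back fence, y left to the side fence, z up. All jig coordinates below are in this frame, in mm; base top at z = 12.
- corner (a point): Foot of the inner corner of the two wooden fences, jig (115, 110, 12). The back fence's inner face lies at x = 115 (z 12 to 68, whole width of the base), the side fence's at y = 110 (z 12 to 42, from x = -150; 68 high from x = 2 on). Fences are 30 thick.
- plate_edge (a point): On the lower front edge of the flat steel plate over the corner, jig (2, 50, 68). Plate: x 2 to 145, y -2 to 140, z 68 to 74; two drill bushes on it up to z = 82. The 56 mm slot below it is open at front and right. The home blank's front face is 18 mm behind this edge: upright fingers meet the plate; lean them 25 to 50 degrees, tips forward and low.
- home (a point): Where the blank's origin is when home, jig (67.5, 50, 12). The blank's front face is then at jig x = 20 and its right end at y = -10, 8 mm to the right of the plate.
- blank: Loose light-wood block 95 (x) x 120 (y) x 28 mm, two pencilled crosses on top, 0.15 to 0.31 kg, too wide to grip flat; slides under 1 to 3 N. Origin: centre of its underside, z up. Starts flat on the jig's base, in front of the plate and right of the side fence, turned up to 0.3 rad from the jig's axes; its x side goes along the side fence, its y side along the back fence.
- bolt_1: Loose steel bolt with nut standing on its head on the jig's base, at its rear right, 17 mm wide, 56 tall; origin at the centre of its foot. Leave alone.
- bolt_2: Loose steel bolt with nut standing near bolt_1, 22 mm wide, 43 tall; origin at the centre of its foot. Leave alone.
- sanding_block: Loose black sanding block, 72 x 115 x 39 mm, on the bench left of the jig; origin at the centre of its underside. Leave alone.
- tape_measure: Loose tape measure, 87 x 78 x 35 mm, on the bench left of the jig, farther back; origin at the centre of its underside. Leave alone.
Mind the look-alikes: they are no part of the job. Leave any purple or yellow look-alike of the blank alone.

How it is judged:
At the end, for the whole second after the job is handed in: The blank lies flat on the base, at rest, within 3 mm of touching both the back and the side fence and square to them within 0.025 rad (1.4 degrees) (x of blank in the frame of jig between 0.0645 and 0.071 m and y of blank in the frame of jig between 0.047 and 0.0535 m and angle between the x axis of blank and the x axis of jig, either way round below 0.025 rad and angle between blank's own z axis and vertical below 0.03 rad and z of blank in the frame of jig below 0.015 m and linear speed of blank below 0.01 m/s).
It fails at once if a loose bolt, the sanding block or the tape measure is moved more than 30 mm (distance of any of bolt_1, bolt_2, sanding_block, tape_measure from where it was at the start of the episode above 0.03 m).
It fails at once if a bolt is knocked over (angle between any of bolt_1, bolt_2's own z axis and vertical above 0.5 rad).
It also fails if it takes over 54 s, if anything falls off the work surface, if the arm or the gripper's body presses on something with over 40 N, if the wrist force passes 120 N, or if a joint passes its speed limit or range.

## Working session

There is one attempt and no reset: what is moved stays moved. The work goes in short steps, each a Python script; the robot and the scene stay as the last script left them, time stands still between calls to the robot, and variables do not carry over. Pictures are saved under pics/ and viewed, and the job is handed in when it is done.

```bash
mkdir -p pics; python3 - <<'E'
from plant import r
import cv2
for n in("scene","top","wrist"):
    s=r.snapshot(n); cv2.imwrite(f"pics/{n}0.png",s["color"]); print(n,s["mtx"].round(1).tolist(),s["R"].round(3).tolist(),s["t"].round(3).tolist())
print(r.get_state())
E
```

```text
scene [[492.6, 0.0, 258.0], [0.0, 492.6, 193.3], [0.0, 0.0, 1.0]] [[0.882, -0.471, 0.016], [-0.35, -0.678, -0.647], [0.315, 0.565, -0.762]] [-0.459, 0.333, 1.0]
top [[402.9, 0.0, 248.7], [0.0, 402.9, 192.0], [0.0, 0.0, 1.0]] [[0.002, -1.0, 0.014], [-0.994, -0.003, -0.11], [0.11, -0.014, -0.994]] [0.124, 0.574, 1.305]
wrist [[297.3, 0.0, 250.3], [0.0, 297.3, 189.1], [0.0, 0.0, 1.0]] [[0.271, -0.963, -0.002], [-0.937, -0.264, 0.228], [-0.22, -0.06, -0.974]] [-0.573, -0.023, 0.389]
{'t': 0.15, 'joint_positions': array([-1.44651556e+00,  2.07221257e-01,  1.54261010e+00, -1.23823570e-05,
        1.39349456e+00, -1.50517616e-01]), 'qvel': array([ 0.00192933, -0.0023264 , -0.0059179 , -0.0002027 , -0.00098836,
       -0.00124194]), 'effort': array([-9.99253348e-05, -3.71315861e+01, -2.81814301e+01,  6.98535517e-02,
        3.27785849e-02, -9.68424479e-05]), 'ee_pos': array([ 0.15592882, -0.55283604,  0.21856667]), 'tcp_rot': array([ 0.09685496, -0.0968475 ,  0.70105514, -0.69982953]), 'ft_force': array([ 0.07568491, -0.29953441, -0.32191678]), 'wrist_torque': array([-0.019836  , -0.07505148,  0.00982736]), 'finger_gap': 0.09420754213327094}
```

View pics/scene0.png

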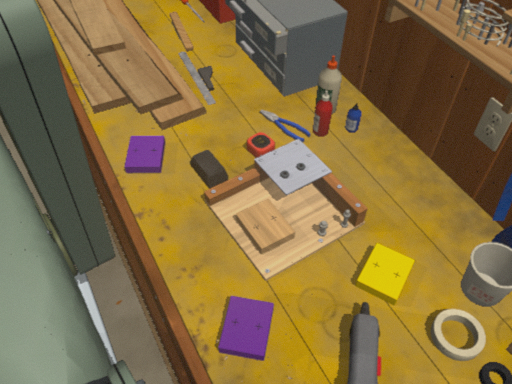

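View pics/top0.png

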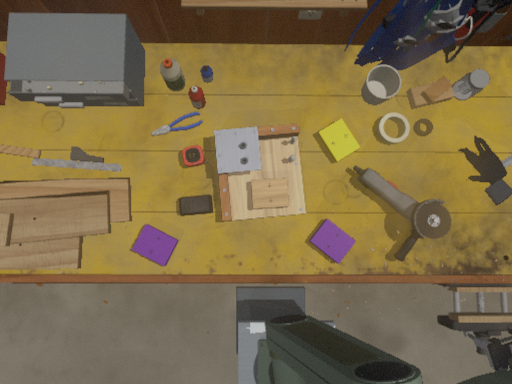

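```bash
python3 - <<'E'
import cv2
im=cv2.imread("pics/top0.png"); cv2.imwrite("pics/top0z.png",cv2.resize(im[90:290,150:400],(750,600),interpolation=cv2.INTER_CUBIC))
E
```

```text
(no output)
```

View pics/top0z.png

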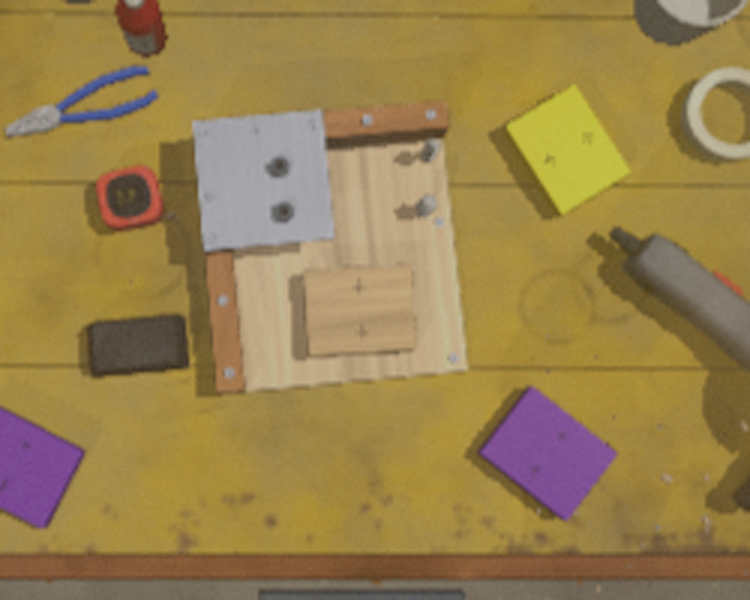

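The blank candidates in the full top picture are:
- purple blocks at (155,245) and (332,241)
- a yellow block at (340,140)
- the wood block on the jig at (269,194)

Only the wood one lies on the jig's base in front of the plate with two pencilled crosses, and the enlarged crop confirms it. The bolts are at about (291,142) and (291,158). Next I'll measure the plate, base and blank.

```bash
cat > h.py <<'E'
import numpy as np, cv2
from scipy.optimize import least_squares
def ray(s,uv,z):
    R,t=s["R"],s["t"]; d=R.T@np.linalg.inv(s["mtx"])@np.array([uv[0],uv[1],1.]); c=-R.T@t
    return (c+d*(z-c[2])/d[2])[:2]
def proj(s,X):
    p=s["mtx"]@(s["R"]@np.asarray(X)+s["t"]); return p[:2]/p[2]
def quad(mask):
    cs,_=cv2.findContours(mask,cv2.RETR_EXTERNAL,cv2.CHAIN_APPROX_NONE); c=max(cs,key=cv2.contourArea)
    return cv2.minAreaRect(c),c
def fit2d(J,W):
    # rigid 2D: W = R(th) J + o
    f=lambda p:(np.c_[np.cos(p[2])*J[:,0]-np.sin(p[2])*J[:,1]+p[0],np.sin(p[2])*J[:,0]+np.cos(p[2])*J[:,1]+p[1]]-W).ravel()
    s=least_squares(f,[W[:,0].mean(),W[:,1].mean(),0]); return s.x,f(s.x).reshape(-1,2)
E
python3 - <<'E'
from plant import r
from h import *
s=r.snapshot("top"); im=s["color"]
z=lambda u,v:(150+(u-1)/3,90+(v-1)/3)
hsv=cv2.cvtColor(im,cv2.COLOR_BGR2HSV)
m=cv2.inRange(hsv,(0,0,130),(179,50,255)); m[:,:205]=0;m[:,270:]=0;m[:120]=0;m[180:]=0
m=cv2.morphologyEx(m,cv2.MORPH_CLOSE,np.ones((9,9),np.uint8))
q,c=quad(m); print("plate rect",q,cv2.boxPoints(q).round(1).tolist(),cv2.contourArea(c))
# plate corners by hand: rear-left, rear-right, front-right, front-left
P=[z(193,122),z(322,110),z(333,240),z(203,250)]
Wp=np.array([ray(s,p,.074) for p in P]); Jp=np.array([[145,140],[145,-2],[2,-2],[2,140]])/1e3
B=[z(467,371)]; Wb=np.array([ray(s,p,.012) for p in B]); Jb=np.array([[-150,-140]])/1e3
# fence: front-left outer fence top corner z=42 
x,e=fit2d(np.r_[Jp,Jb],np.r_[Wp,Wb]); print("jig",x.round(4),(e*1e3).round(1).tolist())
Wk=np.array([ray(s,z(*p),.040) for p in[(304,269),(411,264),(416,350),(308,356)]])
Jk=np.array([[47.5,60],[47.5,-60],[-47.5,-60],[-47.5,60]])/1e3
k,e=fit2d(Jk,Wk); print("blank",k.round(4),(e*1e3).round(1).tolist())
c,sn=np.cos(x[2]),np.sin(x[2]); d=k[:2]-x[:2]; print("blank in jig",c*d[0]+sn*d[1],-sn*d[0]+c*d[1],k[2]-x[2])
# check: project into scene
s2=r.snapshot("scene"); g=cv2.resize(s2["color"][120:290,190:390],None,fx=3.5,fy=3.5,interpolation=cv2.INTER_CUBIC)
def T(x,J): c,sn=np.cos(x[2]),np.sin(x[2]); return np.array([c*J[0]-sn*J[1]+x[0],sn*J[0]+c*J[1]+x[1],J[2]])
pts=[(x,(*j,.074)) for j in Jp]+[(k,(*j,.040)) for j in Jk]+[(x,(*j,.012)) for j in Jb]+[(x,(-.15,.14,.042)),(x,(.145,-.14,.068))]
for X,J in pts:
    p=(proj(s2,T(X,J))-[190,120])*3.5; cv2.drawMarker(g,tuple(int(v) for v in p),(0,0,255),cv2.MARKER_CROSS,9,1)
cv2.imwrite("pics/scene1z.png",g)
E
```

```text
plate rect ((237.4503173828125, 149.67823791503906), (43.70463562011719, 44.09446716308594), 85.03025817871094) [[213.60000610351562, 129.8000030517578], [257.5, 126.0], [261.29998779296875, 169.5], [217.39999389648438, 173.39999389648438]] 1825.5
jig [0.64   0.0881 0.0914] [[1.1, 1.2], [-0.1, -0.0], [0.8, -1.3], [-0.7, 0.5], [-1.0, -0.4]]
blank [0.5699 0.0568 0.052 ] [[-0.4, 1.1], [-0.2, -0.7], [-0.0, -1.0], [0.7, 0.6]]
blank in jig -0.07267013699188903 -0.024803623815626244 -0.03942476296156252
```

View pics/scene1z.png

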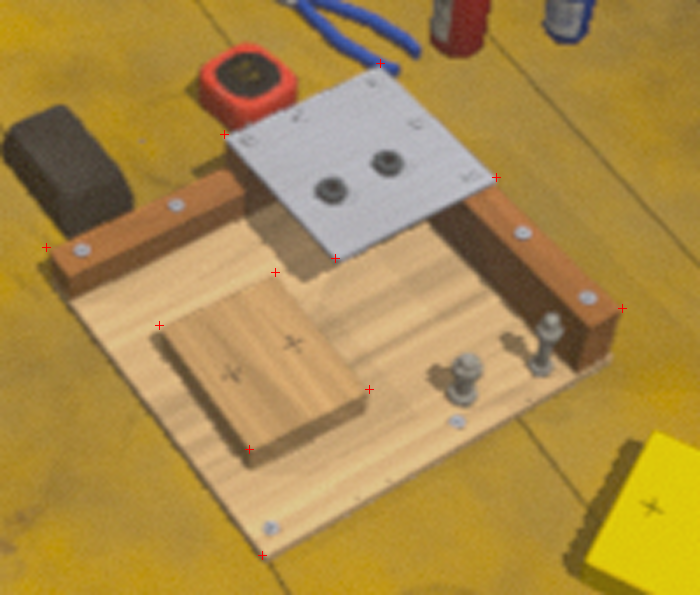

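The overlay agrees with the scene view: plate, blank and base corners land within about 2 px. That puts the blank at jig (-73, -25) mm, turned -0.04 rad. Next I'll locate the bolts and check reachability.

```bash
cat >> h.py <<'E'
from scipy.spatial.transform import Rotation as Rn
JIG=np.array([0.640,0.0881,0.0914])
def RJ(): return Rn.from_euler('z',JIG[2]).as_matrix()
def W(x,y,z): return RJ()@(np.array([x,y,z])/1e3)+np.array([JIG[0],JIG[1],0])
def inv(X): return RJ().T@(np.asarray(X)-[JIG[0],JIG[1],0])*1e3
def tool(yd,zd):
    y=np.array(yd,float);y/=np.linalg.norm(y); z=np.array(zd,float); x=np.cross(y,z)
    return RJ()@np.c_[x,y,z]
def quat(M): q=Rn.from_matrix(M).as_quat(); return q[[3,0,1,2]]
def pose(tip,M):  # fingertip centre in jig mm -> TCP pose
    return W(*tip)-M[:,1]*0.014, quat(M)
a=np.radians(40)
def FRONT(s=1): return tool((np.sin(a),0,-np.cos(a)),(0,s,0))
def SIDE(s=1): return tool((0,0,-1),(s,0,0))
E
python3 - <<'E'
from plant import r
from h import *
print(r.nose_length)
s=r.snapshot("scene")
for n,p in(("b2",(460,400)),("b1",(540,372))):
    w=ray(s,(190+p[0]/3.5,120+p[1]/3.5),.014); print(n,inv([*w,0]).round(1))
for s in(1,-1):
    for n,M,t in(("side",SIDE(s),(-72,-112,140)),("side",SIDE(s),(-72,-20,21)),("front",FRONT(s),(-130,50,23)),("front",FRONT(s),(20,50,23)),("side2",SIDE(s),(62,-18,21))):
        j=r.ik(*pose(t,M)); print(s,n,None if j is None else np.round(j,2))
E
```

```text
0.014
b2 [  32.9 -113.1    0. ]
b1 [  95.2 -124.5    0. ]
1 side [-0.2   0.28  1.6  -0.    1.27 -0.29]
1 side [-0.04  0.42  1.69 -0.    1.04 -0.13]
1 front None
1 front None
1 side2 [-0.01  0.66  1.31 -0.    1.17 -0.11]
-1 side None
-1 side None
-1 front None
-1 front None
-1 side2 None
```

```bash
python3 - <<'E'
from plant import r
from h import *
for yaw in (0,):
  for s in(1,-1):
    for d in(0,25,30,40,50):
      a=np.radians(d); M=tool((np.sin(a),0,-np.cos(a)),(0,s,0))
      print(s,d,[None if (j:=r.ik(*pose(t,M))) is None else np.round(j,2).tolist() for t in((-60,50,120),(-110,50,23),(-60,50,23),(20,50,23))])
E
```

```text
1 0 [[0.08, 0.32, 1.58, -0.0, 1.24, -1.58], [0.08, 0.36, 1.77, -0.0, 1.01, -1.58], [0.08, 0.45, 1.64, -0.0, 1.05, -1.58], [0.08, 0.59, 1.42, -0.0, 1.13, -1.58]]
1 25 [[0.08, 0.08, 1.96, 0.01, 0.67, -1.59], [0.07, 0.16, 2.12, 0.02, 0.42, -1.6], [0.08, 0.25, 2.01, 0.02, 0.45, -1.6], [0.08, 0.39, 1.81, 0.01, 0.5, -1.59]]
1 30 [[0.07, 0.04, 2.03, 0.02, 0.55, -1.6], [0.07, 0.15, 2.19, 0.03, 0.28, -1.62], [0.07, 0.24, 2.07, 0.03, 0.31, -1.61], [0.08, 0.37, 1.88, 0.02, 0.37, -1.6]]
1 40 [[0.07, 0.0, 2.16, 0.04, 0.28, -1.63], None, None, None]
1 50 [None, [0.07, 0.24, 2.39, 3.09, 0.36, 1.61], [0.07, 0.31, 2.28, 3.09, 0.32, 1.61], [0.07, 0.41, 2.1, 3.09, 0.24, 1.61]]
-1 0 [[0.08, 0.32, 1.58, 0.0, 1.24, 1.56], [0.08, 0.36, 1.77, -0.0, 1.01, 1.56], [0.08, 0.45, 1.64, -0.0, 1.05, 1.56], [0.08, 0.59, 1.42, -0.0, 1.13, 1.56]]
-1 25 [[0.08, 0.08, 1.96, 0.01, 0.67, 1.55], [0.07, 0.16, 2.12, 0.02, 0.42, 1.54], [0.08, 0.25, 2.01, 0.02, 0.45, 1.54], [0.08, 0.39, 1.81, 0.01, 0.5, 1.55]]
-1 30 [[0.07, 0.04, 2.03, 0.02, 0.55, 1.54], [0.07, 0.15, 2.19, 0.03, 0.28, 1.52], [0.07, 0.24, 2.07, 0.03, 0.31, 1.53], [0.08, 0.37, 1.88, 0.02, 0.37, 1.54]]
-1 40 [[0.07, 0.0, 2.16, 0.04, 0.28, 1.51], None, None, None]
-1 50 [None, [0.07, 0.24, 2.39, 3.09, 0.36, -1.54], [0.07, 0.31, 2.28, 3.09, 0.32, -1.53], [0.07, 0.41, 2.1, 3.09, 0.24, -1.53]]
```

```bash
sed -i 's/radians(40)/radians(33)/' h.py; python3 - <<'E'
from plant import r
from h import *
r.grip(0.06)
M=SIDE(1)
r.move_to(*pose((-72,-112,140),M))
p,_=pose((-72,-112,22),M)
print(r.line_to(p,max_speed=0.15,threshold=15), r.get_state()["ft_force"].round(2))
p,_=pose((-72,-30,22),M); print(r.line_to(p,max_speed=0.05,threshold=10))
p,_=pose((-72,-10,22),M); hit=r.line_to(p,max_speed=0.02,threshold=7)
st=r.get_state(); print(hit,inv(st["ee_pos"]).round(1),st["ft_force"].round(2),st["t"])
s=r.snapshot("scene"); cv2.imwrite("pics/scene2z.png",cv2.resize(s["color"][120:290,190:390],None,fx=3.5,fy=3.5,interpolation=cv2.INTER_CUBIC))
E
```

```text
False [0.11 0.3  0.96]
False
True [-71.9 -20.5  35.7] [ 0.97 -1.24  0.57] 6.7417
```

View pics/scene2z.png

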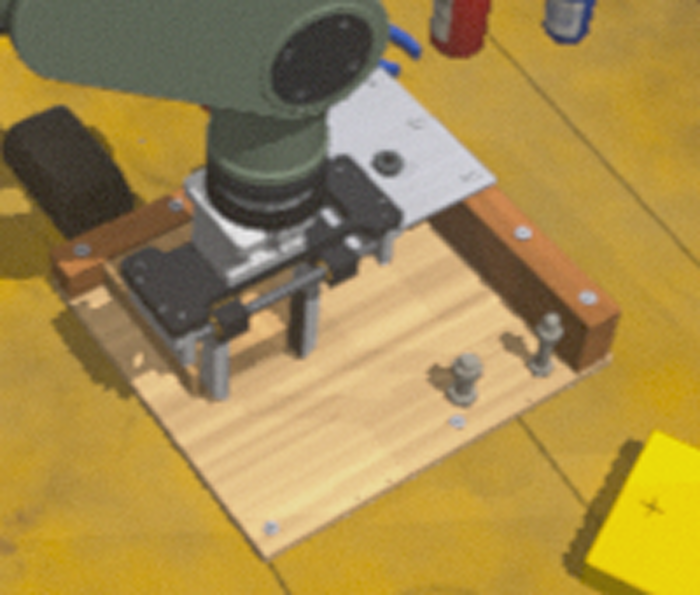

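The blank was pushed left until it stopped against the side fence at jig y ≈ -20, and both bolts still stand. Next is the push from the front.

```bash
python3 - <<'E'
from plant import r
from h import *
M=SIDE(1)
r.line_to(pose((-72,-40,22),M)[0],max_speed=0.15); r.line_to(pose((-72,-40,140),M)[0],max_speed=0.2)
c=[]
for s in (1,):
    F=FRONT(s); print([None if (j:=r.ik(*pose(t,F))) is None else np.round(j,2).tolist() for t in((-145,50,110),(-145,50,20),(20,50,20))])
r.move_to(*pose((-145,50,110),F))
print(r.line_to(pose((-145,50,20),F)[0],max_speed=0.12,threshold=15),inv(r.get_state()["ee_pos"]).round(1))
s=r.snapshot("scene"); cv2.imwrite("pics/scene3z.png",cv2.resize(s["color"][120:290,190:390],None,fx=3.5,fy=3.5,interpolation=cv2.INTER_CUBIC))
print(r.get_state()["t"])
E
```

```text
[[0.07, -0.15, 2.26, 0.03, 0.46, -1.61], [0.07, 0.09, 2.3, 0.07, 0.18, -1.66], [0.08, 0.37, 1.92, 0.03, 0.27, -1.61]]
False [-151.8   49.9   32.3]
10.0583
```

View pics/scene3z.png

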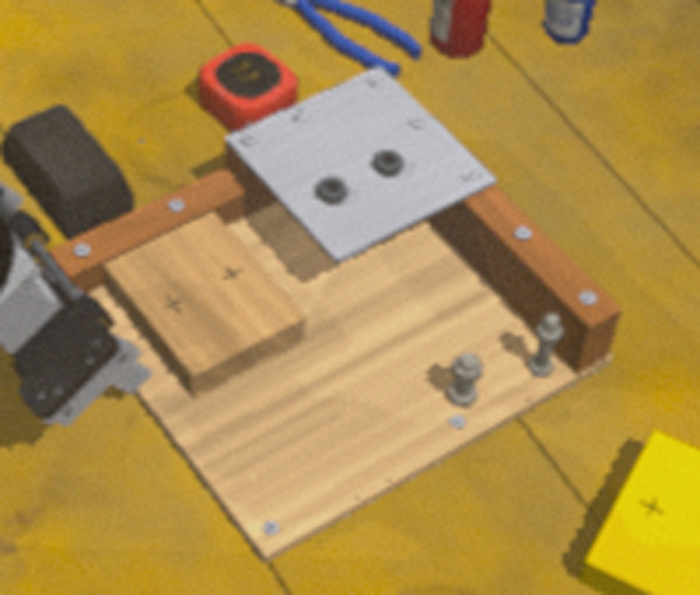

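The blank lies along the side fence and the leaned fingers are in front of its front face. I'll push it in.

```bash
python3 - <<'E'
from plant import r
from h import *
F=FRONT(1)
print(r.line_to(pose((-5,50,20),F)[0],max_speed=0.05,threshold=14),inv(r.get_state()["ee_pos"]+F[:,1]*.014).round(1),r.get_state()["ft_force"].round(2))
h=r.line_to(pose((22,50,20),F)[0],max_speed=0.02,threshold=9)
st=r.get_state(); print(h,inv(st["ee_pos"]+F[:,1]*.014).round(1),st["ft_force"].round(2),st["t"])
s=r.snapshot("scene"); cv2.imwrite("pics/scene4z.png",cv2.resize(s["color"][120:290,190:390],None,fx=3.5,fy=3.5,interpolation=cv2.INTER_CUBIC))
E
```

```text
False [-5.1 50.  20. ] [-1.66  0.56 -0.44]
True [13.8 50.  18.6] [-0.28  0.39  0.56] 13.975
```

View pics/scene4z.png

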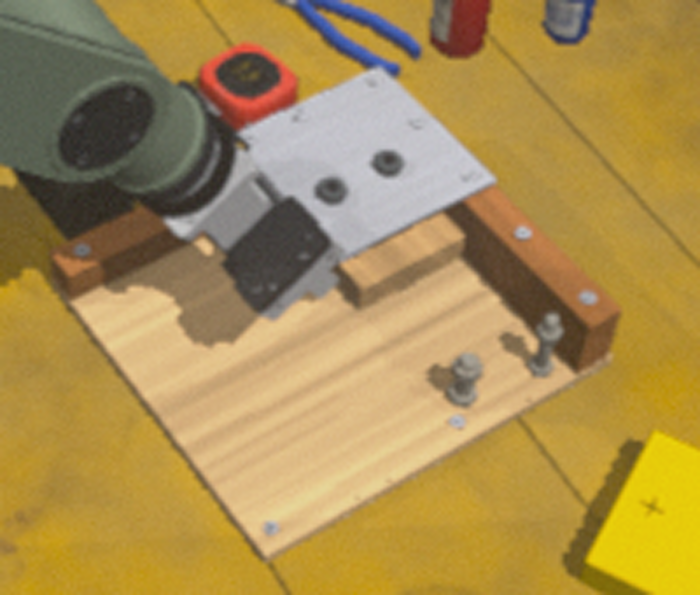

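The blank stopped against the back fence with the tip at x = 13.8, against 13.3 expected. Next is the second side push on its right end, then a final nudge from the front.

```bash
python3 - <<'E'
from plant import r
from h import *
F=FRONT(1);M=SIDE(1)
tip=lambda A:inv(r.get_state()["ee_pos"]+A[:,1]*.014).round(1)
r.line_to(pose((-60,50,22),F)[0],max_speed=0.15); r.line_to(pose((-60,50,150),F)[0],max_speed=0.2)
r.move_to(*pose((62,-45,150),M))
print(r.line_to(pose((62,-45,22),M)[0],max_speed=0.15,threshold=15),tip(M))
h=r.line_to(pose((62,-8,22),M)[0],max_speed=0.02,threshold=10)
print(h,tip(M),r.get_state()["ft_force"].round(2),r.get_state()["t"])
r.line_to(pose((62,-40,22),M)[0],max_speed=0.1); r.line_to(pose((62,-40,150),M)[0],max_speed=0.2)
r.move_to(*pose((-60,50,150),F)); r.line_to(pose((-60,50,20),F)[0],max_speed=0.15)
r.line_to(pose((0,50,20),F)[0],max_speed=0.08)
h=r.line_to(pose((22,50,20),F)[0],max_speed=0.02,threshold=10)
print(h,tip(F),r.get_state()["ft_force"].round(2),r.get_state()["t"])
r.line_to(pose((-60,50,22),F)[0],max_speed=0.15); r.line_to(pose((-80,50,150),F)[0],max_speed=0.2)
r.move_joints([-1.446,0.207,1.542,0,1.393,-0.15])
for n in("scene","top"):
    s=r.snapshot(n); cv2.imwrite(f"pics/{n}5.png",s["color"])
    o=((120,290,190,390) if n=="scene" else (110,230,200,320)); k=3.5 if n=="scene" else 5
    cv2.imwrite(f"pics/{n}5z.png",cv2.resize(s["color"][o[0]:o[1],o[2]:o[3]],None,fx=k,fy=k,interpolation=cv2.INTER_CUBIC))
print(r.get_state()["t"])
E
```

```text
False [ 63.1 -45.1  23.5]
True [ 61.8 -19.9  21.6] [-0.05 -1.1   1.14] 19.0583
True [13.9 50.1 18.6] [-1.02  0.02  0.08] 24.2083
28.525
```

View pics/scene5z.png

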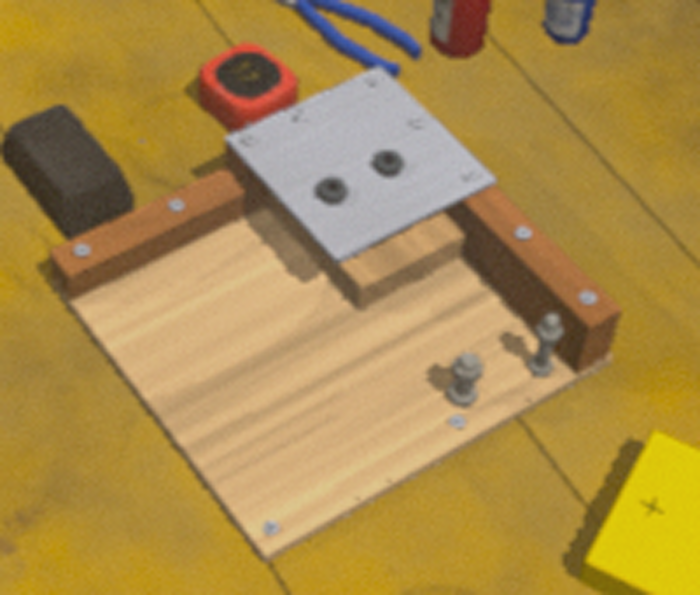

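View pics/top5z.png

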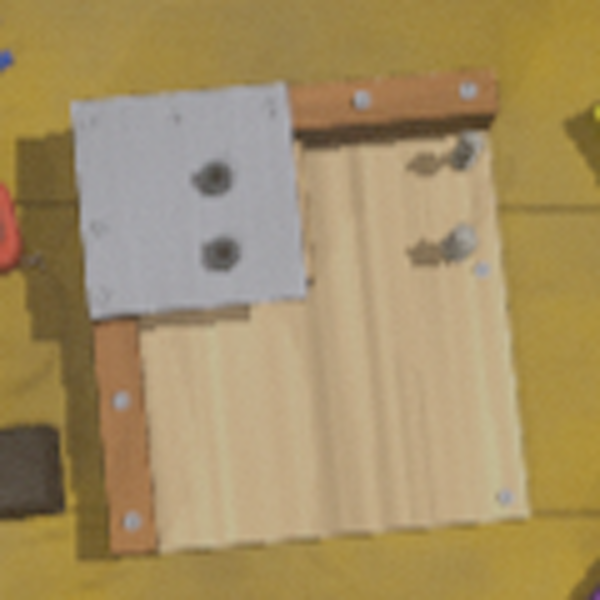

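Final views: the blank is under the plate, bolts, sanding block and tape measure are where they were. The side stop is 2 mm off my expected value, so I'll check it against the visible right end and the fence edge.

```bash
python3 - <<'E'
from plant import r
from h import *
s=r.snapshot("scene"); o=np.array([270,165]);k=8
g=cv2.resize(s["color"][165:215,270:350],None,fx=k,fy=k,interpolation=cv2.INTER_CUBIC)
for J in[(20,-10,40),(115,-10,40),(20,-10,12),(115,-10,12),(2,-2,74),(145,-2,74)]:
    p=(proj(s,W(*J))-o+.5)*k; cv2.drawMarker(g,tuple(int(v) for v in p),(0,0,255),cv2.MARKER_CROSS,12,1)
cv2.imwrite("pics/chk.png",g)
s=r.snapshot("top"); o=np.array([210,165]);k=10
g2=cv2.resize(s["color"][165:225,210:285],None,fx=k,fy=k,interpolation=cv2.INTER_CUBIC)
for J in[(-150,110,42),(-5,110,42),(-150,140,42),(-60,110,42),(-150,0,12),(2,-2,74),(20,-10,40),(2,140,74)]:
    p=(proj(s,W(*J))-o+.5)*k; cv2.drawMarker(g2,tuple(int(v) for v in p),(0,0,255),cv2.MARKER_CROSS,12,1)
cv2.imwrite("pics/chk2.png",g2)
E
```

```text
(no output)
```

View pics/chk.png

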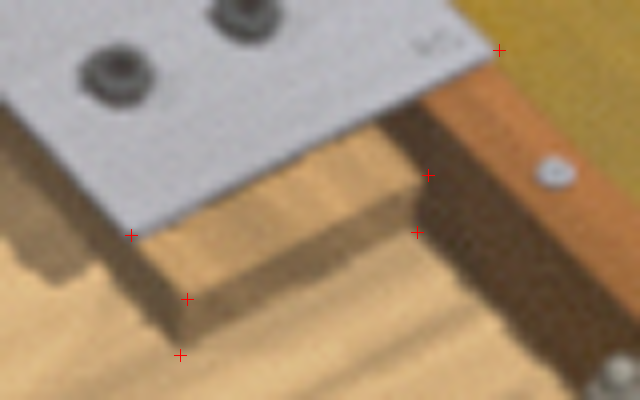

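View pics/chk2.png

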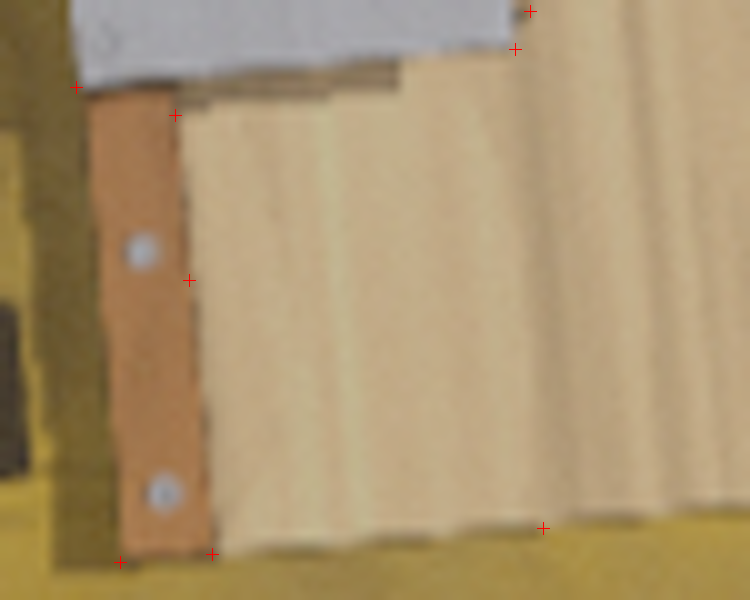

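```bash
python3 - <<'E'
from plant import r
r.close_job(); print(r.get_state()["t"])
E
```

```text
the job is handed in; nothing more can be done
the job is handed in; nothing more can be done
```

I pushed the blank into the jig corner in four moves, then withdrew the arm and handed the job in at about 29 s of the 54 s allowed. The moves were left to the side fence, in under the plate with fingers leaned 33°, left again on the right end, and a last nudge from the front. The hand-in gives no verdict.

- **Back fence:** both front pushes stopped firmly with the fingertip at jig x 13.8–13.9 mm, against 13.3 expected.
- **Side fence:** the two pushes stopped at jig y -20.5 and -19.9 mm, where I expected -18, so this check disagreed by about 2 mm. I put it down to my estimate of the jig's pose and calibration. The last push stopped at the 10 N threshold, while the blank slides under 1–3 N, so I take that stop as contact with the fence.
- **Position in the pictures:** the predicted home corners fall within about 1–1.5 px (roughly 2 mm) of the blank's visible right end. The right end looks square.
- **Loose items:** the bolts are still standing, and the sanding block and tape measure show no visible movement.

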